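# Clamp the oxygen cylinder in its cradle

## Task

The portable oxygen cylinder is lying in its cradle on the counter with the clamp open. Swing the steel clamp strap over with the back of a finger and push it right down until its rubber pad rests on the cylinder, then push the red cam lever over and down on top of the strap until it is fully home, taking neither of them between the fingers. Leave the cylinder lying where it is and do not disturb the gel bottle, the tape roll or the finger oximeter.

Things in the scene. Friction and masses are not known exactly. Their poses are not given: they have to be found in the camera images.
- cradle: Cradle screwed to the counter: 220 x 200 x 8 mm aluminium plate, two rubber-lined V saddles and, half-way between them, a white steel clamp bracket 34 mm wide, no taller than 120 mm. Origin: centre of the plate's underside, on the counter. x runs along the cylinder towards the valve, z up; the strap is hinged on the +y side, the cam lever stands on the -y side.
- strap_hinge (a point): Centre of the strap's hinge pin, fixed on the cradle at (0, 58, 100) mm; the pin runs along the cradle's x.
- strap_mid (a point): Top face of the strap in the middle of its raised flat, 58 mm from the hinge along the strap and 12 mm to its upper side; moves with the strap. Strap shut: straight above the cylinder at 112 mm over the counter.
- strap_tip (a point): Free end of the strap (upper face of its 20 mm wide tongue), 128 mm from the hinge; moves with the strap.
- strap (a joint): Angle of the strap, rad: 0 = shut, pad on the cylinder; 1.57 = upright; more = leaning out over the cradle's +y side. Starts at 1.75 to 2.15, stop at 2.3. Bare steel, 34 mm wide, 4 mm thick, 128 mm long from the hinge, its middle raised 10 mm, black rubber pad underneath. Stiff hinge (0.11 N m, 1 to 2 N at the end): it stays wherever it is left and must be pushed all the way.
- lever_pivot (a point): Centre of the cam lever's pin, fixed on the cradle at (0, -80, 111) mm; the pin runs along the cradle's x.
- lever_grip (a point): Centre of the outer face of the lever's red grip (46 mm long, 26 wide, 11 thick, ending 91 mm from the pin), 68 mm from the pin along the lever and 19 mm to its outer side; moves with it. The face looks outwards (-y) when the lever is raised and is on top when it is down, then at (0, -12, 130) mm in the cradle's frame.
- lever (a joint): Angle of the cam lever, rad: 0 = fully down, flat over the strap and pointing to +y; 1.57 = upright; more = thrown out over the -y side. Starts at 1.75 to 2.1, stop at 2.2. It needs 0.25 N m (some 4 N on the grip) and stays where it is left; its cam bears on the strap's tongue in the last few degrees. Leaning in past upright before the strap is shut, it blocks the strap.
- o2_center (a point): Centre of the light blue oxygen cylinder, on its axis, between the saddles, 60 mm above the counter. 81 mm in diameter, body 240 mm long; brass valve, gauge and green hand wheel at the +x end, reaching 208 mm from this point. 1.3 to 2.1 kg, loose in the saddles. Axes as the cradle's.
- gel_center (a point): Hand-gel bottle, 54 mm in diameter, 125 mm tall; the point is on its axis 60 mm above the counter. Loose, to be left alone.
- tape_center (a point): White roll of tape lying flat, 68 mm in diameter, 25 mm tall; the point is its centre. Loose, to be left alone.
- oximeter_center (a point): Finger oximeter, white and blue, 62 x 32 mm, 29 mm tall; the point is its centre, half-way up. Loose, to be left alone.

How it is judged (in metres and radians):
On the way, in this order (a step that is already met when the one before it is completed fails the run):
1. the strap is swung over and down on the cylinder while the lever is still raised (value of joint strap below 0.05 rad and value of joint lever above 1 rad), for 0.1 s.
2. the cam lever is pushed fully down over the shut strap (value of joint strap below 0.05 rad and value of joint lever below 0.1 rad), for 0.1 s.
At the end, for the whole second after the job is handed in: The strap is shut on the cylinder (within 0.05 rad) and the cam lever lies fully down on it (within 0.1 rad); the cylinder is within 15 mm of where it lay and the gel bottle, tape roll and oximeter within 20 mm of where they stood (all of step 2 and distance of o2_center from where it was at the start of the episode below 0.015 m and distance of each of gel_center, tape_center, oximeter_center from where it was at the start of the episode below 0.02 m); the robot touches nothing.
It fails at once if the oxygen cylinder is lifted or shoved more than 15 mm (distance of o2_center from where it was at the start of the episode above 0.015 m).
It fails at once if the gel bottle, tape roll or oximeter is lifted, knocked or moved more than 20 mm (distance of any of gel_center, tape_center, oximeter_center from where it was at the start of the episode above 0.02 m).
It fails at once if the strap is taken between the fingers ((x of the grasp point in the frame of strap_mid between -0.022 and 0.022 m and y of the grasp point in the frame of strap_mid between -0.042 and 0.038 m and z of the grasp point in the frame of strap_mid between -0.022 and 0.003 m) or (x of the grasp point in the frame of strap_mid between -0.022 and 0.022 m and y of the grasp point in the frame of strap_mid between -0.076 and -0.042 m and z of the grasp point in the frame of strap_mid between -0.022 and -0.006 m)).
It fails at once if the lever is taken between the fingers (x of the grasp point in the frame of lever_grip between -0.02 and 0.02 m and y of the grasp point in the frame of lever_grip between -0.038 and 0.022 m and z of the grasp point in the frame of lever_grip between -0.013 and 0.001 m).
It also fails if it takes over 54 s, if anything falls off the work surface, if the arm or the gripper's body presses on something with over 40 N, if the wrist force passes 120 N, or if a joint passes its speed limit or range.

## Robot

A 6-joint arm with a two-finger parallel gripper is mounted at the origin on the work surface. World frame = base frame: x ahead of the robot, y to its left, z up, the work surface at z = 0. Lengths are in m, angles in degrees, forces in N, time in s.
With the tool pointing down it reaches from about 0.4 to 0.825 m from the base axis. Payload 7 kg.
Tool frame: the origin (TCP) lies between the finger pads; the fingertips stand 14 mm ahead of it and the grasp point (between the pads) lies 5 mm behind it; z points along the fingers, y is the line along which they close (so a half turn about z gives the same grasp; the last joint's range is limited). The gripper opens to 88 mm and grips with 3 to 60 N. Pads are 19 mm wide; open, the fingers measure 130 mm over their backs; the gripper's body (78 mm by 193 mm) begins 47 mm behind the grasp point.
Start: joints at [-59.639, 20.546, 0.682, 0, -70.136, -16.507], TCP at [0.162, -0.655, 0.241] pointing down, gripper open.
Joint ranges: [-176.03, 176.03], [-82.01, 121.73], [-58.28, 71.71], [-173.87, 95.51], [-174.79, -0.11], [-173.66, 173.66]. Speed limits (degrees/s): [136.94, 136.94, 172.46, 180, 180, 180].

## Interface

Orientations are given as [roll, pitch, yaw] about the fixed x, y, z axes, in that order (R = Rz(yaw) Ry(pitch) Rx(roll)).
In Python, from plant import status, cams, job gives the robot as it stands. The module is installed in compiled form; this text tells all that it offers.
- The arm moves only by the tool step_arm, never from a script. Its arguments are lists of equal length, an entry for each row: "xyz": the shift along the tool's x, y, z each as a share of 20 cm, from -1 to 1, a list of three; "yaw": the turn about the tool's z as a share of 360 degrees, from -1 to 1; "claw": the closure, from -1 (fully open) to 1 (shut). A call has 1 to 20 rows; each row is the pose to reach, as a shift and turn from the pose commanded when the call began, along the tool's axes at that moment, turning the shorter way round; what a row does not reach only later rows make up. A row lasts 1/12 s, in which the tool goes at most 41.7 mm and 7.16 degrees, less where a joint would pass 70% of its speed; a pose out of reach is approached as far as the arm can. A call with a number of a shift or a turn outside -1 to 1 is refused whole. A call with a gripper value outside its range is refused whole. The fingers move at their own pace and stop on an object; "grip_force" is the grip in N (left out, the last holds). Time passes only in rows, so rows that repeat a pose let the fingers close. It gives the time, the measured TCP pose, the force, the opening and the grip force at its end, in the units of the state.
- status.get_state(): the state, without advancing time (a new reading comes with each control period).
- cams.capture(name): name is "scene" or "top"; returns (picture, depth): 400x640x3 uint8, blue, green, red; 400x640 float32, m along the optical axis (not along the pixel's ray), 0 where there is no reading.
- cams.calibration(name): a dict with "mtx" (3x3 intrinsics, pixels), "D" ([k1, k2, p1, p2, k3] as OpenCV has them; the pictures are not rectified), "camera_from_world" (4x4, takes a point from world to camera coordinates). Camera axes: x right, y down, z forward; pixel columns grow to the right and rows downward; lengths in m; the calibration is good to about 2 mm. A picture is of the moment at which its call begins. calibration takes no time and is no camera call.
- job.close_job(): hands the job in; it is judged then, once.
The state is a dict: "time_s": time; "joints": joint angles; "qd": joint speeds; "joint_torque": joint torques, N m; "tcp_pos": TCP position; "eef_rot": TCP orientation; "contact_force": force on the tool from outside, world axes, zero at the start; "moment": the same for the moment, N m; "gripper_width": finger opening in m; "gripper_force": force on a finger pad.
Only numpy, scipy, OpenCV 4.12 (cv2) and the standard library are available. Lean on these libraries where they do the work, as an engineer would, in place of code of your own. Each camera call takes 0.05 s, during which the arm holds its last target. There are 200 camera calls.

## Working session

There is one attempt and no reset: what is moved stays moved. The work goes in short steps, Python scripts to look and compute and a tool call to move; the robot and the scene stay as the last step left them, time stands still between calls to the robot, and variables do not carry over. Pictures are saved under pics/ and viewed, at most 10 in all, crops included, and the job is handed in when it is done.

Besides the shell and the picture viewer there is one more tool, called after "Emit:" as name(argument=value, ...) on one line, values as JSON. step_arm: Moves the arm, as the interface text tells. Shift numbers are shares of 20 cm and turn numbers shares of 360 degrees, none past 1 either way. Its arguments: {"type":"object","properties":{"xyz":{"type":"array"},"yaw":{"type":"array"},"claw":{"type":"array"},"grip_force":{"type":"number"}},"required":["xyz","yaw","claw"]}

```bash
mkdir -p pics; python3 - <<'E'
from plant import status,cams
import cv2,numpy as np
print(status.get_state())
for n in("scene","top"):
    im,d=cams.capture(n);cv2.imwrite(f"pics/{n}0.png",im);np.save(f"{n}0.npy",d)
    c=cams.calibration(n);print(c)
E
```

```text
{'time_s': 0.0, 'joints': array([-5.96383191e+01,  2.05920761e+01,  6.33183557e-01, -2.11898873e-02,
       -7.01359052e+01, -1.65056377e+01]), 'qd': array([-0.04692738,  0.04054365, -0.06484796,  0.0743361 , -0.04527561,
       -0.02232659]), 'joint_torque': array([ 5.82205957e-04, -5.82716095e+01,  2.93052542e+01,  6.99717119e+00,
        6.86562998e-03, -1.21841044e-04]), 'tcp_pos': array([ 0.16150263, -0.65490505,  0.23960759]), 'eef_rot': array([ 1.79903449e+02, -7.83687179e-03, -1.66151167e+02]), 'contact_force': array([-0.39425096, -0.29184187,  0.13618169]), 'moment': array([ 0.01939671,  0.09270658, -0.014548  ]), 'gripper_force': 0.0, 'gripper_width': 0.08783457083703372}
{'mtx': array([[497.46567263,   0.        , 316.75999381],
       [  0.        , 497.46567263, 196.07030373],
       [  0.        ,   0.        ,   1.        ]]), 'D': array([-0.15908281,  0.        ,  0.        ,  0.        ,  0.        ]), 'camera_from_world': array([[-0.61990671,  0.78463858,  0.00761377,  0.35003383],
       [ 0.62375426,  0.49864003, -0.60190426, -0.31075028],
       [-0.47607383, -0.36837536, -0.79853196,  1.40904462],
       [ 0.        ,  0.        ,  0.        ,  1.        ]])}
{'mtx': array([[513.09522866,   0.        , 315.83184296],
       [  0.        , 513.09522866, 199.61143579],
       [  0.        ,   0.        ,   1.        ]]), 'D': array([-0.04468963,  0.        ,  0.        ,  0.        ,  0.        ]), 'camera_from_world': array([[-0.02833061, -0.99957103, -0.00742574,  0.03156939],
       [-0.98913252,  0.02910539, -0.14411711,  0.57565499],
       [ 0.14427142,  0.00326211, -0.98953278,  1.19154664],
       [ 0.        ,  0.        ,  0.        ,  1.        ]])}
```

View pics/scene0.png

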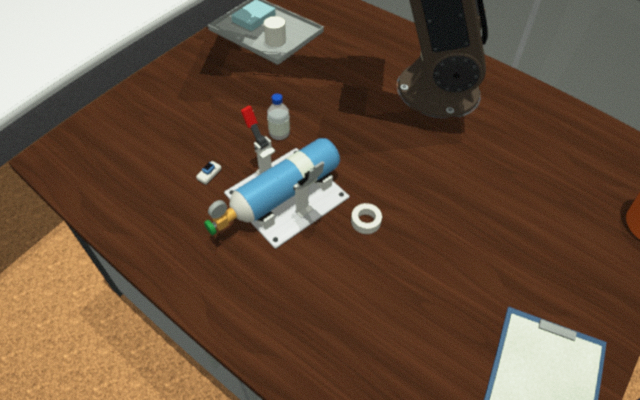

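View pics/top0.png

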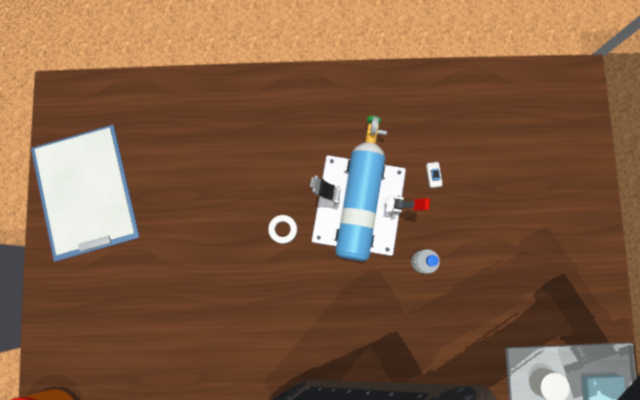

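The scene view shows the cradle at about (287,195), with the lever's red grip at (248,116). In the top view:
- The plate corners are about (327,156), (405,167), (392,254) and (313,243).
- The raised red grip is at (422,204) and the strap at (322,186).
- The gel bottle is at (426,261), the tape at (282,229) and the oximeter at (434,175).

```bash
cat > h.py <<'E'
import numpy as np,cv2
from plant import cams,status
def ray(n,uv):
    c=cams.calibration(n);return cv2.undistortPoints(np.array(uv,float).reshape(-1,1,2),c["mtx"],c["D"]).reshape(-1,2)
def world(n,uv,z):  # z: depth along axis
    T=np.linalg.inv(cams.calibration(n)["camera_from_world"]);r=ray(n,uv);z=np.asarray(z,float).reshape(-1,1)
    return np.c_[r*z,z]@T[:3,:3].T+T[:3,3]
def onplane(n,uv,h):
    T=np.linalg.inv(cams.calibration(n)["camera_from_world"]);r=ray(n,uv)
    d=np.c_[r,np.ones(len(r))]@T[:3,:3].T;o=T[:3,3];return o+d*((h-o[2])/d[:,2])[:,None]
def cloud(n,d):
    v,u=np.nonzero(d>0);return world(n,np.c_[u,v],d[v,u]),np.c_[u,v]
E
cat > m.py <<'E'
from h import *
d=np.load("top0.npy");im=cv2.imread("pics/top0.png")
P=onplane("top",[(327,156),(405,167),(392,254),(313,243)],.008);print(P.round(3))
print([np.linalg.norm(P[i]-P[i-1]).round(3) for i in range(4)])
# min-area rect of plate pixels
W,uv=cloud("top",d)
box=(uv[:,0]>300)&(uv[:,0]<415)&(uv[:,1]>145)&(uv[:,1]<262)
pl=box&(abs(W[:,2]-.008)<.004)&(im[uv[:,1],uv[:,0]].min(1)>150)
r=cv2.minAreaRect(W[pl][:,:2].astype(np.float32));print(r)
c=P.mean(0);ax=(P[0]+P[1]-P[2]-P[3])[:2];yaw=np.arctan2(ax[1],ax[0]);print(c,np.degrees(yaw))
R=np.array([[np.cos(yaw),-np.sin(yaw)],[np.sin(yaw),np.cos(yaw)]])
for n in("top","scene"):
    W,uv=cloud(n,np.load(n+"0.npy"));L=W.copy();L[:,:2]=(W[:,:2]-c[:2])@R
    cyl=(abs(L[:,0])<.12)&(abs(L[:,1])<.03)&(L[:,2]>.09)&(L[:,2]<.11)
    print(n,"cyl top z",np.percentile(L[cyl][:,2],[50,99]),"axis fit",np.polyfit(L[cyl][:,0],L[cyl][:,1],1))
    im=cv2.imread(f"pics/{n}0.png").astype(int);col=im[uv[:,1],uv[:,0]]
    red=(col[:,2]>130)&(col[:,1]<50)&(abs(L[:,:2]).max(1)<.2)&(L[:,2]>.05)
    l=L[red];print("red",len(l),np.median(l,0),"ang",np.degrees(np.arctan2(l[:,2]-.111,l[:,1]+.08).mean()))
    print(l[:, 2].min(),l[:,2].max())
    s=(abs(L[:,0])<.03)&(L[:,1]>.05)&(L[:,1]<.2)&(L[:,2]>.12)
    l=L[s];print("strap",len(l),l.mean(0),np.degrees(np.arctan2(l[:,2]-.1,l[:,1]-.058)).mean(),l[:,2].max(),np.abs(np.hypot(l[:,2]-.1,l[:,1]-.058)).max(), l[:,0].min(),l[:,0].max())
for k,uv_,h in(("gel",(430,261),.125),("tape",(282,229),.025),("oxi",(434,175),.029)):
    p=onplane("top",[uv_],h)[0];print(k,p.round(3),((p[:2]-c[:2])@R).round(3))
E
python3 m.py
```

```text
[[ 0.691 -0.016  0.008]
 [ 0.657 -0.21   0.008]
 [ 0.442 -0.166  0.008]
 [ 0.474  0.025  0.008]]
[np.float64(0.22), np.float64(0.196), np.float64(0.219), np.float64(0.194)]
((0.5667068362236023, -0.09067751467227936), (0.2010938972234726, 0.2202364206314087), 78.6052474975586)
[ 0.56602114 -0.0917622   0.008     ] -11.044190155114643
top cyl top z [0.09752075 0.10405863] axis fit [-0.0082168   0.00190608]
red 180 [-0.00140377 -0.1213288   0.17469655] ang 124.39066821802882
0.14436090755788666 0.18884182083822432
strap 387 [-0.00023512  0.09334811  0.16671933] 62.09857320323945 0.2176646855757749 0.13198657244062728 -0.016800128367134428 0.018254079747274485
scene cyl top z [0.09756705 0.1029246 ] axis fit [-0.00374986  0.00684687]
red 200 [ 0.00185082 -0.11851472  0.17115279] ang 123.55871914322002
0.15000782675191082 0.18681515910333468
strap 308 [0.00852131 0.10218709 0.17327427] 58.01537107276944 0.21711268329164257 0.1313876148865417 -0.015687762032045315 0.021167257492738525
gel [ 0.42  -0.233  0.125] [-0.116 -0.167]
tape [0.509 0.099 0.025] [-0.092  0.176]
oxi [ 0.631 -0.276  0.029] [ 0.099 -0.168]
```

Cradle centre is (0.566, -0.091) with yaw about -11.2°, and the sizes match. The strap stands at about 2.05 rad and the lever at about 1.95. I'll lift, shut the fingers, turn so they close along the cradle's x, and move towards the strap's outer side.

Emit:
step_arm(xyz=[[0,0,-0.4],[0,0,-0.4],[0,0,-0.4],[-1,1,-0.4],[-1,1,-0.4],[-1,1,-0.4],[-1,1,-0.4],[-1,1,-0.4],[-1,1,-0.4],[-1,1,-0.4],[-1,1,-0.4],[-1,1,-0.4],[-1,1,-0.4]], yaw=[-0.02,-0.04,-0.06,-0.08,-0.1,-0.12,-0.14,-0.16,-0.181,-0.181,-0.181,-0.181,-0.181], claw=[1,1,1,1,1,1,1,1,1,1,1,1,1], grip_force=10)

```text
time_s: 1.18
tcp_pos: [0.308, -0.4132, 0.3206]
eef_rot: [180.0, -0.0, -100.9]
contact_force: [-0.2, -0.8, -0.1]
gripper_width: 0.0063
gripper_force: 0.0
```

```bash
cat > g.py <<'E'
import sys
from h import *
from scipy.spatial.transform import Rotation as Ro
C=np.array([.5663,-.0912,0]);YAW=-11.2
def go(x,y,ztip):
    s=status.get_state();R=Ro.from_euler("xyz",s["eef_rot"],degrees=True).as_matrix();p=np.array(s["tcp_pos"])
    K=Ro.from_euler("z",YAW,degrees=True)
    t=C+K.apply([x,y,ztip+.014])
    print("cradle tip now",(K.inv().apply(p-C)-[0,0,.014]).round(4),"shares",(R.T@(t-p)/.2).round(3),"yaw",s["eef_rot"].round(2),"j",s["joints"].round(0),"t",s["time_s"],"w",s["gripper_width"],"F",s["contact_force"].round(1))
go(*map(float,sys.argv[1:]))
E
python3 g.py 0 .16 .30
```

```text
cradle tip now [-0.1908 -0.366   0.3066] shares [-2.626 -0.966  0.033] yaw [ 180.     -0.   -100.95] j [-31.   3. -12.   0. -76.  20.] t 1.1833 w 0.006279883904876818 F [-0.2 -0.8 -0.1]
```

Emit:
step_arm(xyz=[[-1,-0.4,0],[-1,-0.4,0],[-1,-0.4,0],[-1,-0.4,0],[-1,-0.4,0],[-1,-0.4,0],[-1,-0.4,0]], yaw=[0,0,0,0,0,0,0], claw=[1,1,1,1,1,1,1])

```text
time_s: 1.77
tcp_pos: [0.4256, -0.2313, 0.3201]
eef_rot: [180.0, 0.0, -100.9]
contact_force: [-1.0, -0.7, -0.8]
gripper_width: 0.0003
gripper_force: 0.0
```

Emit:
step_arm(xyz=[[-1,-0.4,0],[-1,-0.4,0],[-1,-0.4,0],[-1,-0.4,0],[-1,-0.4,0],[-1,-0.4,0],[-1,-0.4,0]], yaw=[0,0,0,0,0,0,0], claw=[1,1,1,1,1,1,1])

```text
time_s: 2.35
tcp_pos: [0.5424, -0.0508, 0.3193]
eef_rot: [179.9, -0.1, -101.0]
contact_force: [0.0, 0.1, -0.2]
gripper_width: 0.0003
gripper_force: 0.0
```

```bash
python3 g.py 0 .17 .30
```

```text
cradle tip now [-0.0313  0.035   0.3053] shares [-0.675 -0.159  0.026] yaw [ 1.7989e+02 -5.0000e-02 -1.0096e+02] j [ 15.   6.  -8.  -0. -76. -26.] t 2.35 w 0.0002864679731170689 F [ 0.   0.1 -0.2]
```

Emit:
step_arm(xyz=[[-0.675,-0.16,0],[-0.675,-0.16,0],[-0.675,-0.16,0],[-0.675,-0.16,0],[-0.675,-0.16,0.2],[-0.675,-0.16,0.4],[-0.675,-0.16,0.6],[-0.675,-0.16,0.65],[-0.675,-0.16,0.65],[-0.675,-0.16,0.65],[-0.675,-0.16,0.65]], yaw=[0,0,0,0,0,0,0,0,0,0,0], claw=[1,1,1,1,1,1,1,1,1,1,1])

```text
time_s: 3.27
tcp_pos: [0.6001, 0.0748, 0.1934]
eef_rot: [-179.8, 0.1, -101.0]
contact_force: [-0.2, -0.2, 0.4]
gripper_width: 0.0005
gripper_force: 0.0
```

```bash
python3 g.py 0 .06 .175; python3 - <<'E'
from h import *
im,d=cams.capture("scene");cv2.imwrite("pics/s1.png",cv2.resize(im[60:280,140:420],None,fx=2.5,fy=2.5))
E
```

```text
cradle tip now [0.0009 0.1694 0.1794] shares [0.547 0.006 0.021] yaw [-1.7979e+02  8.0000e-02 -1.0102e+02] j [ 26.  16. -13.   0. -61. -37.] t 3.2667 w 0.00048002431252439315 F [-0.2 -0.2  0.4]
```

View pics/s1.png

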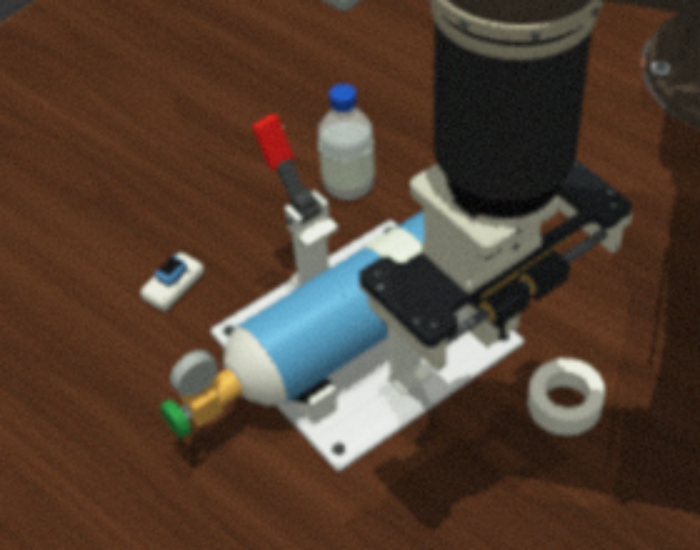

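The gripper hangs just outside the strap, with its fingers at about (410,360) in the crop, and everything else is clear. Next I'll sweep the strap over along its arc.

Emit:
step_arm(xyz=[[0.08,0.006,0.02],[0.16,0.006,0.02],[0.24,0.006,0.02],[0.31,0.006,0.02],[0.38,0.006,0.02],[0.45,0.006,0.022],[0.52,0.006,0.025],[0.585,0.006,0.03],[0.645,0.006,0.042],[0.69,0.006,0.065],[0.732,0.006,0.09],[0.77,0.006,0.122],[0.805,0.006,0.157],[0.832,0.006,0.2],[0.857,0.006,0.242],[0.857,0.006,0.242]], yaw=[0,0,0,0,0,0,0,0,0,0,0,0,0,0,0,0], claw=[1,1,1,1,1,1,1,1,1,1,1,1,1,1,1,1])

```text
time_s: 4.65
tcp_pos: [0.563, -0.0935, 0.1397]
eef_rot: [179.8, -0.1, -101.0]
contact_force: [-0.2, 0.6, -0.6]
gripper_width: 0.0004
gripper_force: 0.0
```

```bash
python3 g.py 0 -.0075 .112; python3 - <<'E'
from h import *
im,d=cams.capture("scene");cv2.imwrite("pics/s2.png",cv2.resize(im[60:280,140:420],None,fx=2.5,fy=2.5))
E
```

```text
cradle tip now [-0.0028 -0.0029  0.1257] shares [ 0.023 -0.014  0.068] yaw [ 1.7979e+02 -6.0000e-02 -1.0104e+02] j [ 10.  16. -20.  -0. -54. -21.] t 4.65 w 0.0004205982354881245 F [-0.2  0.6 -0.6]
```

View pics/s2.png

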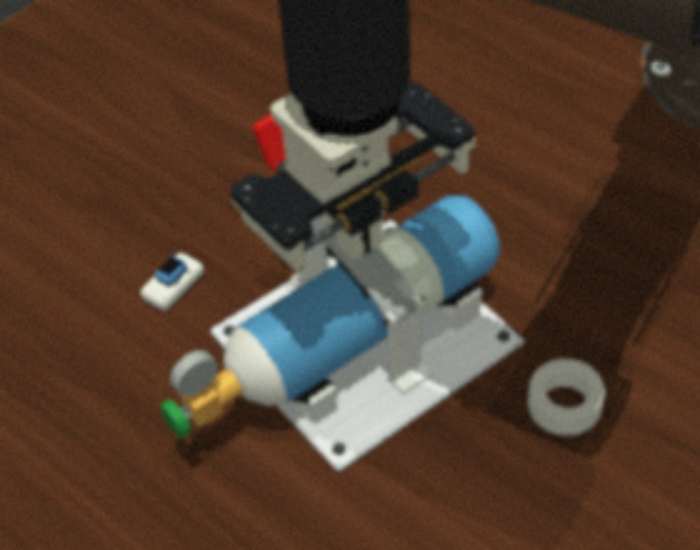

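The strap is now over the cylinder, lying under the fingertips at about (390,265). Now I'll press it down.

Emit:
step_arm(xyz=[[0.02,-0.01,0.03],[0.02,-0.01,0.05],[0.02,-0.01,0.065],[0.02,-0.01,0.075],[0.02,-0.01,0.085],[0.02,-0.01,0.085],[0.02,-0.01,0.085],[0.02,-0.01,0.085]], yaw=[0,0,0,0,0,0,0,0], claw=[1,1,1,1,1,1,1,1])

```text
time_s: 5.37
tcp_pos: [0.5658, -0.097, 0.1261]
eef_rot: [-180.0, -0.0, -101.0]
contact_force: [-2.7, 0.1, 7.5]
gripper_width: 0.0001
gripper_force: 3.8
```

```bash
python3 g.py 0 -.0075 .107
```

```text
cradle tip now [ 0.0006 -0.0058  0.1121] shares [0.009 0.003 0.026] yaw [-1.7996e+02 -1.0000e-02 -1.0095e+02] j [ 10.  17. -21.   0. -52. -21.] t 5.3667 w 0.00010141944585688494 F [-2.7  0.1  7.5]
```

Emit:
step_arm(xyz=[[0,0,0.01],[0,0,0.015],[0,0,0.015],[0,0,0.015],[0,0,0.015]], yaw=[0,0,0,0,0], claw=[1,1,1,1,1])

```text
time_s: 5.78
tcp_pos: [0.5658, -0.097, 0.1258]
eef_rot: [-179.9, -0.0, -100.9]
contact_force: [-11.7, 2.9, 29.2]
gripper_width: 0.0001
gripper_force: 14.7
```

Emit:
step_arm(xyz=[[0,0,-0.1],[0,0,-0.3],[0,0,-0.5],[0,0,-0.7],[0,0,-0.85],[0,0,-0.85],[0,0,-0.85]], yaw=[0,0,0,0,0,0,0], claw=[1,1,1,1,1,1,1])

```text
time_s: 6.37
tcp_pos: [0.5666, -0.0967, 0.2945]
eef_rot: [-179.7, 0.1, -101.0]
contact_force: [-0.7, 0.9, -0.9]
gripper_width: 0.0003
gripper_force: 0.0
```

```bash
python3 g.py 0 -.175 .28
```

```text
cradle tip now [ 0.0013 -0.0053  0.2805] shares [0.848 0.01  0.001] yaw [-1.7975e+02  1.0000e-01 -1.0097e+02] j [ 10.   9.  -8.   0. -73. -21.] t 6.3667 w 0.000318221248107373 F [-0.7  0.9 -0.9]
```

Emit:
step_arm(xyz=[[0.85,0,0],[0.85,0,0],[0.85,0,0],[0.85,0,0],[0.85,0,0],[0.85,0,0]], yaw=[0,0,0,0,0,0], claw=[1,1,1,1,1,1])

```text
time_s: 6.87
tcp_pos: [0.532, -0.2658, 0.2903]
eef_rot: [179.8, 0.0, -101.2]
contact_force: [0.4, -0.2, 0.8]
gripper_width: 0.0002
gripper_force: 0.0
```

```bash
python3 g.py 0 -.175 .15; python3 - <<'E'
from h import *
from scipy.spatial.transform import Rotation as Ro
im,d=cams.capture("scene");cv2.imwrite("pics/s3.png",cv2.resize(im[60:280,140:420],None,fx=2.5,fy=2.5))
W,uv=cloud("scene",d);L=Ro.from_euler("z",-11.2,degrees=True).inv().apply(W-[.5663,-.0912,0])
s=(abs(L[:,0])<.012)&(abs(L[:,1]+.0)<.015)&(L[:,2]>.08)&(L[:,2]<.15);print("strap z",np.median(L[s][:,2]),s.sum())
c=im[uv[:,1],uv[:,0]].astype(int);r=(c[:,2]>110)&(c[:,1]<50)&(abs(L[:,:2]).max(1)<.2)&(L[:,2]>.05)
print("red",r.sum(),np.median(L[r],0))
E
```

```text
cradle tip now [ 2.000e-04 -1.780e-01  2.763e-01] shares [-0.015 -0.001  0.632] yaw [ 1.7983e+02  1.0000e-02 -1.0120e+02] j [ -8.  12.  -5.  -0. -73.  -3.] t 6.8667 w 0.00021975268612802146 F [ 0.4 -0.2  0.8]
strap z 0.11188821071367927 115
red 189 [ 0.00161997 -0.11918983  0.17112487]
```

View pics/s3.png

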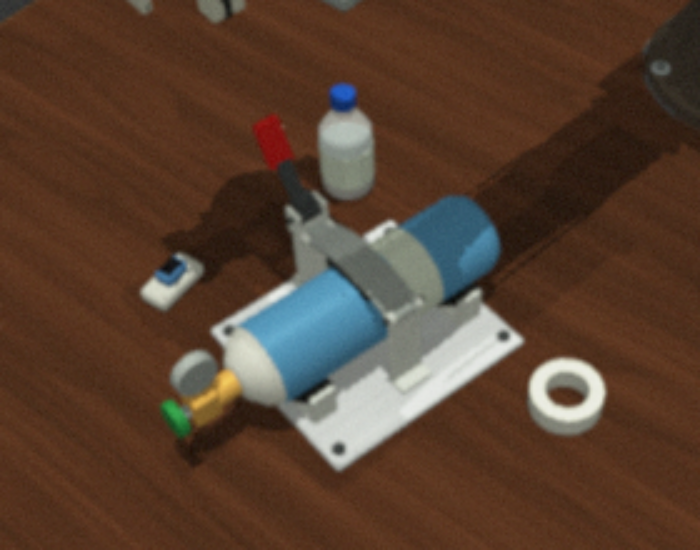

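The strap is shut, with its top measured at 0.112 m, and the lever is still raised at (270,140). I'll descend outside the lever and sweep it over.

Emit:
step_arm(xyz=[[0,0,0.2],[0,0,0.4],[0,0,0.557],[0,0,0.557],[0,0,0.557],[-0.08,0,0.55],[-0.16,0,0.54],[-0.22,0,0.525],[-0.285,0,0.51],[-0.348,0,0.5],[-0.41,0,0.49],[-0.47,0,0.485],[-0.53,0,0.485],[-0.575,0,0.5],[-0.616,0,0.52],[-0.655,0,0.545],[-0.69,0,0.575],[-0.73,0,0.61],[-0.76,0,0.647],[-0.76,0,0.647]], yaw=[0,0,0,0,0,0,0,0,0,0,0,0,0,0,0,0,0,0,0,0], claw=[1,1,1,1,1,1,1,1,1,1,1,1,1,1,1,1,1,1,1,1])

```text
time_s: 8.58
tcp_pos: [0.5616, -0.1133, 0.1606]
eef_rot: [179.8, 0.0, -101.0]
contact_force: [0.1, -0.8, 0.4]
gripper_width: -0.0
gripper_force: 0.0
```

```bash
python3 g.py 0 -.015 .130; python3 - <<'E'
from h import *
im,d=cams.capture("scene");cv2.imwrite("pics/s4.png",cv2.resize(im[60:280,140:420],None,fx=2.5,fy=2.5))
E
```

```text
cradle tip now [-0.0003 -0.0226  0.1466] shares [-0.038 -0.002  0.083] yaw [ 1.7985e+02  1.0000e-02 -1.0096e+02] j [  8.  15. -19.  -0. -57. -19.] t 8.5833 w -2.3564094001028105e-07 F [ 0.1 -0.8  0.4]
```

View pics/s4.png

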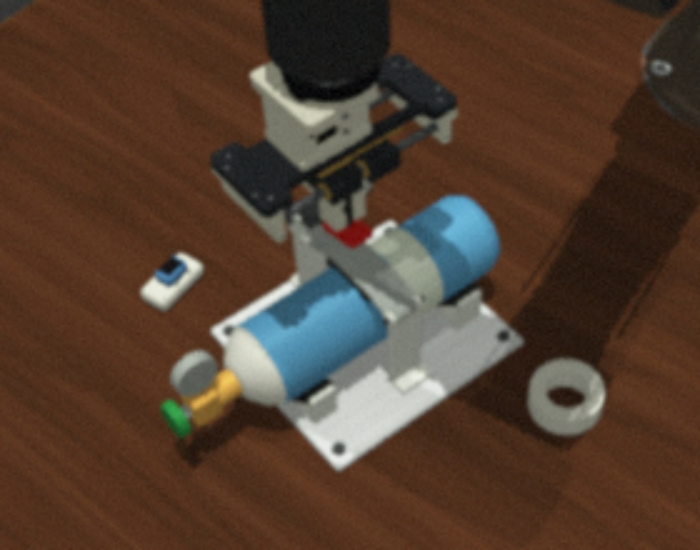

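The red grip is now over the strap, under the fingertips at about (350,235). I'll push it home.

Emit:
step_arm(xyz=[[-0.03,0,0.03],[-0.04,0,0.05],[-0.04,0,0.07],[-0.04,0,0.085],[-0.04,0,0.095],[-0.04,0,0.1],[-0.04,0,0.1],[-0.04,0,0.1]], yaw=[0,0,0,0,0,0,0,0], claw=[1,1,1,1,1,1,1,1])

```text
time_s: 9.3
tcp_pos: [0.5641, -0.1064, 0.1439]
eef_rot: [-179.9, 0.0, -101.0]
contact_force: [-3.7, 5.2, 11.7]
gripper_width: 0.0006
gripper_force: 5.6
```

```bash
python3 g.py 0 -.015 .130
```

```text
cradle tip now [ 0.0008 -0.0154  0.1299] shares [-0.002  0.004 -0.001] yaw [-1.7993e+02  5.0000e-02 -1.0097e+02] j [  9.  16. -20.  -0. -54. -20.] t 9.3 w 0.000595820448775828 F [-3.7  5.2 11.7]
```

Tip height 0.130 m is the lever's home height. One firmer press, then I'll retreat and check.

Emit:
step_arm(xyz=[[0,0,0.01],[0,0,0.015],[0,0,0.015],[0,0,0.015],[0,0,0.015]], yaw=[0,0,0,0,0], claw=[1,1,1,1,1])

```text
time_s: 9.72
tcp_pos: [0.5643, -0.1064, 0.1435]
eef_rot: [-179.8, 0.0, -100.9]
contact_force: [-11.6, 8.3, 31.1]
gripper_width: 0.0006
gripper_force: 15.8
```

Emit:
step_arm(xyz=[[0,0,-0.1],[0,0,-0.3],[0,0,-0.5],[0,0,-0.7],[0,0,-0.9],[1,0,-0.9],[1,0,-0.9],[1,0,-0.9],[1,0,-0.9],[1,0,-0.9],[1,0,-0.9],[1,0,-0.9],[1,0,-0.9]], yaw=[0,0,0,0,0,0,0,0,0,0,0,0,0], claw=[1,1,1,1,1,1,1,1,1,1,1,1,1])

```text
time_s: 10.8
tcp_pos: [0.5252, -0.3034, 0.3191]
eef_rot: [179.9, 0.0, -101.1]
contact_force: [-0.8, 0.1, -0.2]
gripper_width: 0.0003
gripper_force: 0.0
```

```bash
python3 - <<'E'
from h import *
from scipy.spatial.transform import Rotation as Ro
im,d=cams.capture("scene");cv2.imwrite("pics/s5.png",cv2.resize(im[60:280,140:420],None,fx=2.5,fy=2.5))
W,uv=cloud("scene",d);L=Ro.from_euler("z",-11.2,degrees=True).inv().apply(W-[.5663,-.0912,0])
c=im[uv[:,1],uv[:,0]].astype(int);r=(c[:,2]>100)&(c[:,1]<50)&(abs(L[:,:2]).max(1)<.08)&(L[:,2]>.124)
print("red",r.sum(),np.median(L[r],0),"slope",np.polyfit(L[r][:,1],L[r][:,2],1))
s=(abs(L[:,0])<.012)&(L[:,1]>.018)&(L[:,1]<.03);print("strap z",np.median(L[s][:,2]))
E
```

```text
red 189 [ 0.00330864 -0.00716115  0.12914789] slope [-0.03117711  0.12885916]
strap z 0.1102621810923266
```

View pics/s5.png

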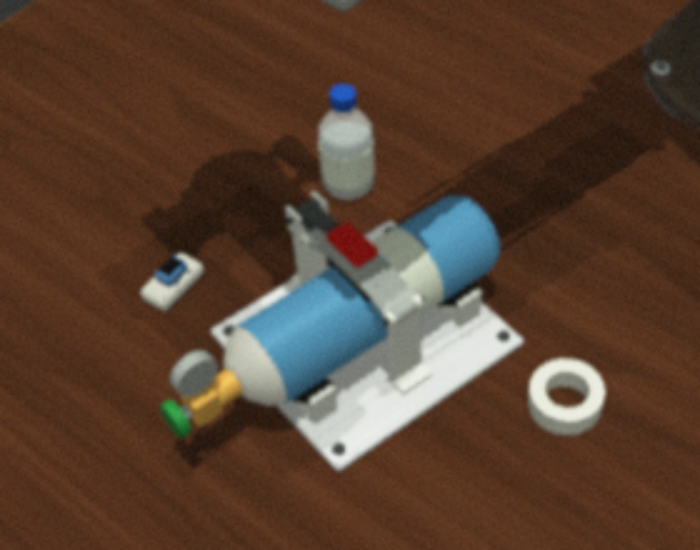

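The lever lies flat over the shut strap, its grip at (352,243) and 0.129 m high. The cylinder, bottle, tape and oximeter are where they were.

```bash
python3 -c "
from plant import job
print(job.close_job())"
```

```text
the job is handed in; nothing more can be done
None
```

The strap is shut on the cylinder and the cam lever is fully down on it, with the cylinder, gel bottle, tape roll and oximeter where they were in the last picture; the job is handed in, but no verdict was returned.

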